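# Refit the filter and snap the grille onto a fume extractor

### The arm

A 6-joint arm with a two-finger parallel gripper is mounted at the origin on a cart in front of the work surface, level with it; the furniture and walls round the work are solid. World frame = base frame: x ahead of the robot, y to its left, z up, the work surface at z = 0. Lengths are in m, angles in degrees, forces in N, time in s.
With the tool pointing down it reaches from about 0.4 to 0.825 m from the base axis. Payload 7 kg.
Tool frame: the origin (TCP) lies midway between the tips of the shut fingers; the grasp point (between the pads) lies 19 mm behind it (grip_depth is the distance from the TCP to the grasp point, in m); z points along the fingers, y is the direction in which the jaws open and shut (so a half turn about z gives the same grasp; the last joint's range is limited). The gripper opens to 88 mm and grips with 3 to 60 N. Pads are 19 mm wide; open, the fingers measure 130 mm over their backs; the gripper's body (78 mm by 193 mm) begins 47 mm behind the grasp point.
Start: joints at [-54.826, 20.546, 0.682, 0, -70.136, -16.507], TCP at [0.216, -0.639, 0.227] pointing down, gripper open.
Joint ranges: [-176.03, 176.03], [-82.01, 121.73], [-58.28, 71.71], [-173.87, 95.51], [-174.79, -0.11], [-173.66, 173.66]. Speed limits (degrees/s): [136.94, 136.94, 172.46, 180, 180, 180].

### API

Orientations are given as [roll, pitch, yaw] about the fixed x, y, z axes, in that order (R = Rz(yaw) Ry(pitch) Rx(roll)).
In Python, from plant import * gives the robot as it stands.
- The arm moves only by the shell command python3 -m inch 'ROWS'. ROWS is JSON, a list of rows, each an object of numbers: "ax", "ay", "az": the turn, a rotation vector about the tool's x, y, z in degrees; "dx", "dy", "dz": the shift along the tool's x, y, z in mm; "fingers": the finger opening in mm, from 0 to 87.6. In form: [{"ax": .., "ay": .., "az": .., "dx": .., "dy": .., "dz": .., "fingers": ..}, ...]. A call has 1 to 8 rows; each row is the pose to reach, as a shift and turn from the pose commanded when the call began, along the tool's axes at that moment; what a row does not reach only later rows make up. A row lasts 1/8 s, in which the tool goes at most 62.5 mm and 10.7 degrees, less where a joint would pass 70% of its speed; a pose out of reach is approached as far as the arm can. A call with a gripper value outside its range is refused whole. The fingers move at their own pace and stop on an object; the grip force is fixed at half the most. Time passes only in rows, so rows that repeat a pose let the fingers close. It gives the time, the measured TCP pose, the force and the opening at its end, in the units of the state.
- get_obs(): the state, without advancing time (a new reading comes with each control period).
- snapshot(name): name is "scene" or "top"; returns a dict with "image" (400x640x3 uint8, red, green, blue), "fx", "fy", "cx", "cy" (pixels), "k1" (the pictures are not rectified: a ray, as slopes to the right and down, at radius r is drawn at 1 + k1 r^2 times it, then the intrinsics apply), "rvec" (rotation vector, rad) and "tvec" (3), from world to camera coordinates, as OpenCV has them. Camera axes: x right, y down, z forward; pixel columns grow to the right and rows downward; lengths in m; the calibration is good to about 2 mm. A picture is of the moment at which its call begins. There is no depth.
- close_job(): hands the job in, once; it reports no verdict.
Trained networks look in the newest picture that a camera, given by its name, has taken for a name from the list of things; names that differ only in an ending like _2 or _b are one class to them, and where a whole thing is asked for, a point or a joint stands for the part that bears it (a point fixed in the world has none). Each returns a list of dicts, best first, with "score" (0 to 1); they miss things now and then, are a little off and sometimes report something else, mostly with a low value. They report only what shows in the picture. A call takes as long as a camera call. They do not tell look-alikes from the thing itself.
- search_frame(target, camera): "bbox" ([centre column, centre row, width, height] in pixels, round what is visible of it).
- trace(target, camera): "mask" (400x640 bool, what is visible of it) and "bbox" ([centre column, centre row, width, height] in pixels, round what is visible of it).
- landmark_of(target, camera): "position" ([column, row] in pixels: a listed point, or the origin of a listed thing).
The state is a dict: "clock": time; "joint_pos": joint angles; "qvel": joint speeds; "tau": joint torques, N m; "tool_pos": TCP position; "orientation": TCP orientation; "force": force on the tool from outside, world axes, zero at the start; "moment": the same for the moment, N m; "opening": finger opening in m.
Only numpy, scipy, OpenCV 4.12 (cv2) and the standard library are available. Lean on these libraries where they do the work, as an engineer would, in place of code of your own. Each camera call takes 0.05 s, during which the arm holds its last target.

### The job

The soldering-fume extractor lies on its back on the bench with its front open for a filter change. Lower the filter cartridge into the opening, tab upwards, until it sits fully on its seat above the fan, then set the grille cover over the opening and press it straight down until the clip arms at both ends have snapped under the rim and the cover lies flush all round. Let go of it, and do not knock over or push away the white bottle and the dark jar that stand nearby.

Things in the scene. Friction and masses are not known exactly. Their poses are not given: they have to be found in the camera images.
- extractor: Fume extractor: mid-grey box fixed on the bench on its back, open face up, fan and wire guard visible inside; 112 x 148 mm (x, y) over its rim, 70 mm high. Origin: centre of its underside, at bench height; z up, y along its long side. The recess has a ledge all round, the filter seat, 36 mm above the origin, 34 mm below the rim plane.
- rim_centre (a point): Centre of the extractor's mouth, in the rim plane, 70 mm above its origin; axes as the extractor's. The mouth is 90 x 126 mm (x, y) with a 3.5 mm bevelled lead-in. The rim juts 7 mm out past the casing, is 6 mm thick and bevelled on its outer top edge, for the clips.
- cartridge_mid (a point): Filter cartridge: dark frame with white pleats, 84 x 120 x 18 mm (x, y, z), bottom edges bevelled 3.5 mm, about 0.12 kg, lying flat, tab up. This point: its centre in x and y, 16 mm above its underside (half of 32 mm, tab included). y runs along its long side and goes along the extractor's y (a half turn fits too). On its seat, this point is 52 mm above the extractor's origin.
- cartridge_tab (a point): Middle of the cartridge's pull tab, 25 mm above the cartridge's underside: a rib 40 mm long in x, 10 mm thick in y, rising 14 mm above the frame's top. Grip it across y. On the seat, the tab's top is 2 mm below the rim.
- cover_mid (a point): Grille cover: black, 112 x 148 mm (x, y), 160 mm in y over its clip arms, 43 mm high, about 0.14 kg. It stands on tapered tongues, 123 mm apart over their outsides, 15 mm deep, at its y ends (and lower ribs, 84 mm, at its x sides) that enter the mouth first; above it the seating face and 6 mm of grille. This point: centre in x and y, 21.5 mm above the foot, 6.5 mm above the seating face. Long side goes along the extractor's y; a half turn fits too.
- cover_bar (a point): Middle of the cover's pull bar, 32 mm above the cover's foot, 17 mm above its seating face: a rib 56 mm long in x, 14 mm thick in y, 22 mm high, its top 11 mm above this point. Grip it across y, or press on its top. Laid on, the cover rests on its clip noses about 9 mm too high; a straight press on its middle of 12 to 20 N snaps it home; this point is then 87 mm above the extractor's origin.
- clip_left (a joint): Sprung clip arm, 36 mm wide, hanging at the cover's +y end, its nose 14 mm below the seating face; angle in rad, 0 at rest or snapped home under the rim, about 0.3 while it is being spread over the rim. Should one end stay up, a press on the grille over that end helps.
- clip_right (a joint): The same at the cover's -y end.
- oil_bottle: White plastic bottle, 42 mm wide, 96 mm high, standing loose; origin at the centre of its underside, z up. Bystander.
- jar_flux: Dark jar with a black cap, 54 mm wide, 74 mm high, standing loose; origin at the centre of its underside, z up. Bystander.
Mind the look-alikes: they are no part of the job. There is more than one size of the part that bears cartridge_mid; the job needs the larger.

How it is judged (in metres and radians):
On the way, in this order (a step that is already met when the one before it is completed fails the run):
1. the cartridge sits fully on its seat in the extractor (z of cartridge_mid in the frame of extractor between 0.048 and 0.0545 m and horizontal distance between cartridge_mid and extractor below 0.006 m and angle between the z axis of cartridge_mid and the z axis of extractor, either way round below 0.06 rad), for 0.2 s.
2. the cover is snapped home over the rim (z of cover_mid in the frame of extractor between 0.073 and 0.0785 m and horizontal distance between cover_mid and extractor below 0.005 m and angle between the z axis of cover_mid and the z axis of extractor, either way round below 0.04 rad and value of joint each of clip_left, clip_right below 0.08 rad), for 0.2 s.
At the end, for the whole second after the job is handed in: The cartridge lies flat on its seat (within 2.5 mm of height, 6 mm sideways); the cover lies flush on the rim (within 2 mm of height, 5 mm sideways, 0.04 rad of tilt) with both clip arms sprung back under the rim (below 0.08 rad) (all of step 1 and all of step 2); the robot touches nothing.
It fails at once if the white bottle was knocked over or pushed more than 40 mm (angle between oil_bottle's own z axis and vertical above 0.5 rad or distance of oil_bottle from where it was at the start of the episode above 0.04 m).
It fails at once if the dark jar was knocked over or pushed more than 40 mm (angle between jar_flux's own z axis and vertical above 0.5 rad or distance of jar_flux from where it was at the start of the episode above 0.04 m).
It also fails if it takes over 58 s, if anything falls off the work surface, if the arm or the gripper's body presses on something with over 40 N, if the wrist force passes 120 N, or if a joint passes its speed limit or range.

## Working session

There is one attempt and no reset: what is moved stays moved. The work goes in short steps, Python scripts to look and compute and a shell command to move; the robot and the scene stay as the last step left them, time stands still between calls to the robot, and variables do not carry over. Pictures are saved under pics/ and viewed, and the job is handed in when it is done.

```bash
ls; mkdir -p pics; python3 - <<'E'
from plant import *
import cv2
o=get_obs(); print(o)
for n in("scene","top"):
    s=snapshot(n); cv2.imwrite(f"pics/{n}0.png",s["image"][:,:,::-1]); print({k:v for k,v in s.items() if k!="image"})
E
```

```text
pics
{'clock': 0.0, 'joint_pos': array([-5.48268991e+01,  2.05913812e+01,  6.33360409e-01, -1.97713376e-02,
       -7.01359169e+01, -1.65069888e+01]), 'qvel': array([ 0.03109759,  0.01721647,  0.0042552 ,  0.04898983, -0.07693533,
        0.01190938]), 'tau': array([ 2.29201636e-03, -5.82713521e+01,  2.93057370e+01,  6.99725837e+00,
        6.87906679e-03, -1.13666247e-04]), 'tool_pos': array([ 0.21584973, -0.63903668,  0.22562126]), 'orientation': array([ 1.79904653e+02, -8.87303442e-03, -1.61340614e+02]), 'force': array([0.05663194, 1.39618152, 0.00848925]), 'moment': array([ 0.06114418,  0.01080855, -0.02843685]), 'opening': 0.08786047561675675}
{'fx': 481.10949217199675, 'fy': 481.10949217199675, 'cx': 320.5306949701386, 'cy': 197.46331300305417, 'k1': -0.061523796534431324, 'rvec': array([ 0.68649912, -2.49399151,  1.31022684]), 'tvec': array([0.47958594, 0.28861737, 0.77588152])}
{'fx': 392.1900467155678, 'fy': 392.1900467155678, 'cx': 321.84238455299203, 'cy': 199.91582939152113, 'k1': -0.09531977861875676, 'rvec': array([ 2.15675786, -2.11092674,  0.18381088]), 'tvec': array([-0.1251771 ,  0.60669542,  0.97128672])}
```

View pics/scene0.png

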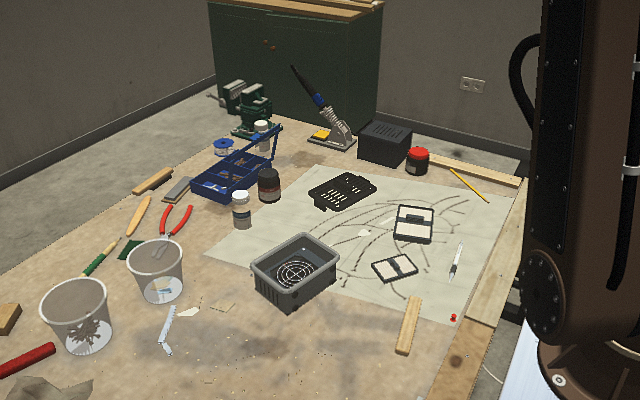

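View pics/top0.png

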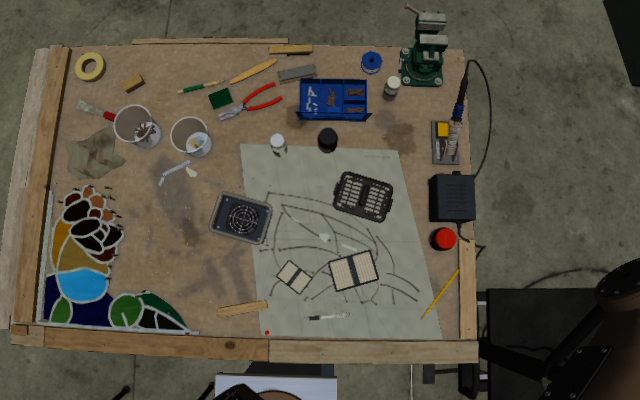

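```bash
python3 - <<'E'
from plant import *
for c in("scene","top"):
    for t in ["extractor","cartridge_mid","cover_mid","oil_bottle","jar_flux"]:
        print(c,t,[(round(d["score"],2),[round(x) for x in d["bbox"]]) for d in search_frame(t,c)])
    for t in ["extractor","rim_centre","cartridge_mid","cartridge_tab","cover_mid","cover_bar","oil_bottle","jar_flux"]:
        print(c,t,[(round(d["score"],2),[round(float(x),1) for x in d["position"]]) for d in landmark_of(t,c)])
E
```

```text
scene extractor [(0.56, [294, 274, 90, 84])]
scene cartridge_mid [(0.91, [412, 226, 43, 40]), (0.8, [395, 267, 48, 30]), (0.51, [340, 192, 70, 37])]
scene cover_mid [(0.92, [344, 191, 69, 39])]
scene oil_bottle [(0.73, [242, 210, 20, 40])]
scene jar_flux [(0.85, [270, 185, 21, 37])]
scene extractor [(0.94, [296.5, 285.2])]
scene rim_centre [(0.82, [298.7, 258.0])]
scene cartridge_mid [(0.86, [408.9, 218.6]), (0.72, [393.5, 264.2])]
scene cartridge_tab [(0.64, [295.0, 283.4]), (0.62, [415.7, 220.2]), (0.55, [394.4, 264.3])]
scene cover_mid []
scene cover_bar [(0.9, [341.1, 186.0])]
scene oil_bottle [(0.69, [241.7, 230.2])]
scene jar_flux [(0.85, [270.8, 196.7])]
top extractor [(0.74, [242, 218, 66, 53])]
top cartridge_mid [(0.8, [352, 272, 48, 41]), (0.6, [295, 277, 31, 30])]
top cover_mid [(0.65, [361, 195, 62, 55]), (0.6, [352, 272, 54, 41])]
top oil_bottle [(0.72, [279, 145, 21, 20]), (0.47, [239, 221, 66, 54])]
top jar_flux [(0.69, [330, 142, 23, 24])]
top extractor [(0.78, [246.5, 221.7])]
top rim_centre [(0.94, [236.8, 219.2]), (0.51, [279.1, 152.9])]
top cartridge_mid [(0.79, [294.1, 276.5]), (0.75, [354.3, 272.1]), (0.73, [243.1, 220.4])]
top cartridge_tab [(0.67, [297.9, 275.7]), (0.64, [351.7, 271.4])]
top cover_mid []
top cover_bar [(0.67, [362.9, 193.6])]
top oil_bottle [(0.56, [278.6, 153.1])]
top jar_flux [(0.86, [327.0, 145.9]), (0.37, [363.3, 193.8])]
```

```bash
cat > h.py <<'E'
import numpy as np, cv2
from scipy.optimize import least_squares
def P(s,X):
    X=np.atleast_2d(X); R=cv2.Rodrigues(s["rvec"])[0]; c=X@R.T+s["tvec"]
    u=c[:,:2]/c[:,2:]; u=u*(1+s["k1"]*(u**2).sum(1,keepdims=True))
    return np.c_[s["fx"]*u[:,0]+s["cx"],s["fy"]*u[:,1]+s["cy"]]
def plane(s,uv,z):
    uv=np.atleast_2d(uv).astype(float); d=np.c_[(uv[:,0]-s["cx"])/s["fx"],(uv[:,1]-s["cy"])/s["fy"]]; u=d.copy()
    for _ in range(20): u=d/(1+s["k1"]*(u**2).sum(1,keepdims=True))
    R=cv2.Rodrigues(s["rvec"])[0]; C=-R.T@s["tvec"]; r=np.c_[u,np.ones(len(u))]@R
    return C+r*((z-C[2])/r[:,2])[:,None]
def rect(x,y,yaw,w,l,z):
    c,n=np.cos(yaw),np.sin(yaw); q=np.array([[-w,-l],[w,-l],[w,l],[-w,l]])/2
    return np.c_[q@np.array([[c,n],[-n,c]])+[x,y],np.full(4,z)]
def crop(s,c,r,w,h,k,name,polys=()):
    im=cv2.resize(s["image"][r:r+h,c:c+w,::-1],None,fx=k,fy=k,interpolation=cv2.INTER_CUBIC)
    for p,col in polys:
        q=np.round(((P(s,p)-[c,r]+.5)*k-.5)*8).astype(np.int32)
        cv2.polylines(im,[q.reshape(-1,1,2)],True,col,1,cv2.LINE_AA,3)
    cv2.imwrite(name,im)
E
python3 - <<'E'
from plant import *
from h import *
S={n:snapshot(n) for n in("top","scene")}
import pickle; pickle.dump(S,open("S0.pkl","wb"))
for n in S:
    s=S[n]; R=cv2.Rodrigues(s["rvec"])[0]; print(n,"cam",-R.T@s["tvec"])
t=S["top"]
for nm,uv,z in [("ext rim",(241,218),.07),("cart",(353,272),.016),("cover",(362.9,193.6),.032),("bottle",(278.6,153),0),("jar",(327,146),0),("small",(294,277),.01)]:
    print(nm,plane(t,uv,z))
s=S["scene"]
for nm,uv,z in [("ext rim",(298.7,258),.07),("cart",(412,221),.016),("cover",(341,186),.032),("bottle",(241.7,230),0),("jar",(270.8,196.7),0)]:
    print(nm,plane(s,uv,z))
crop(t,200,120,210,200,3.5,"pics/t1.png")
crop(s,230,150,220,170,3.6,"pics/s1.png")
E
```

```text
top cam [ 0.43664268 -0.11157323  1.06020805]
scene cam [0.17374875 0.65408757 0.67622157]
ext rim [[0.55484928 0.09301429 0.07      ]]
cart [[ 0.42489928 -0.19811155  0.016     ]]
cover [[ 0.63213866 -0.22141763  0.032     ]]
bottle [[0.74898208 0.0119781  0.        ]]
jar [[ 0.77232098 -0.12340633  0.        ]]
small [[ 0.40851225 -0.04306007  0.01      ]]
ext rim [[0.55162691 0.09077474 0.07      ]]
cart [[ 0.43284744 -0.1957205   0.016     ]]
cover [[ 0.62848327 -0.21777061  0.032     ]]
bottle [[0.75617127 0.01294868 0.        ]]
jar [[ 0.77696316 -0.12892598  0.        ]]
```

View pics/t1.png

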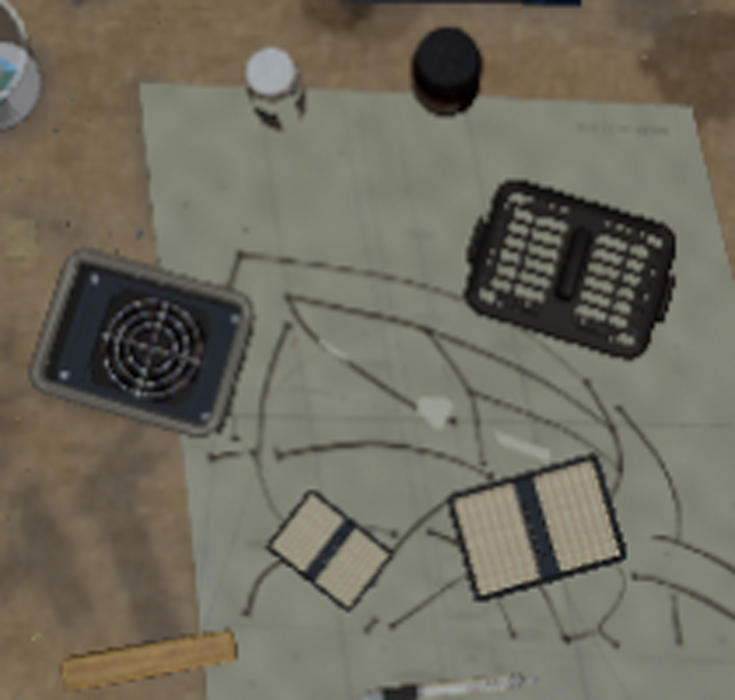

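View pics/s1.png

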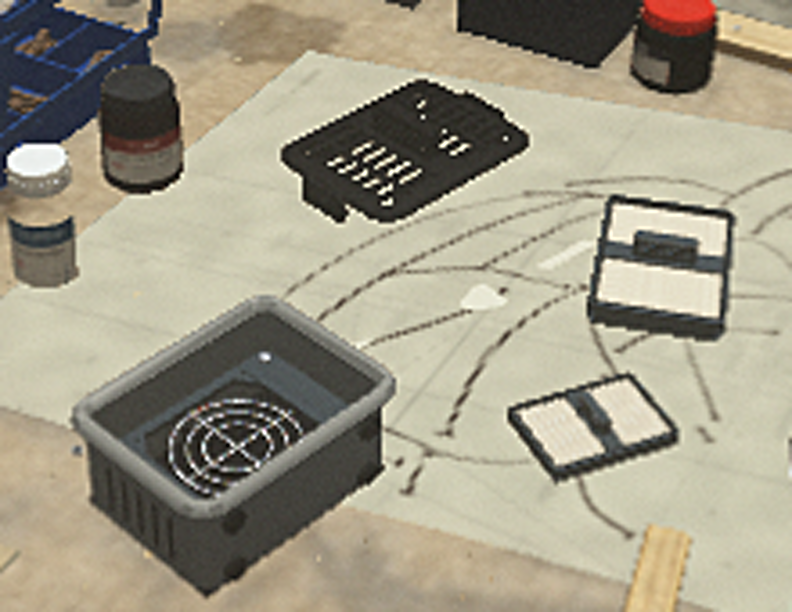

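```bash
cat > fit.py <<'E'
from h import *
from scipy.optimize import minimize
def rr(w,l,z,r):
    pts=[]
    for sx,sy,a0 in[(1,1,0),(-1,1,90),(-1,-1,180),(1,-1,270)]:
        for a in np.radians(np.linspace(a0,a0+90,5)):
            pts.append([sx*(w/2-r)+r*np.cos(a),sy*(l/2-r)+r*np.sin(a),z])
    return np.array(pts)
def prism(w,l,z0,z1,r=1e-4,c=(0,0)):
    return np.r_[rr(w,l,z0,r),rr(w,l,z1,r)]+[c[0],c[1],0]
M={"extractor":[prism(.112,.148,.064,.07,.012),prism(.098,.134,0,.064,.008)],
"cartridge_mid":[prism(.084,.120,.0035,.018,.002),prism(.077,.113,0,.01),prism(.04,.01,.018,.032)],
"cover_mid":[prism(.112,.148,.015,.021,.012),prism(.056,.014,.02,.043),prism(.036,.006,.001,.02,1e-4,(0,.077)),prism(.036,.006,.001,.02,1e-4,(0,-.077)),prism(.08,.123,.0,.015)]}
def place(V,p,z=0):
    c,n=np.cos(p[2]),np.sin(p[2]); return V@np.array([[c,n,0],[-n,c,0],[0,0,1]])+[p[0],p[1],z]
def render(s,name,p,box,k=4,z=0):
    c,r,w,h=box; m=np.zeros((h*k,w*k),np.uint8)
    for V in M[name]:
        q=((P(s,place(V,p,z))-[c,r]+.5)*k-.5).astype(np.float32); q=cv2.convexHull(q)
        cv2.fillConvexPoly(m,np.round(q*16).astype(np.int32),255,cv2.LINE_AA,4)
    return cv2.resize(m,(w,h),interpolation=cv2.INTER_AREA)/255.
def fit(S,masks,name,p0,cams,z=0):
    boxes={}
    for n in cams:
        ys,xs=np.nonzero(masks[n]); boxes[n]=(xs.min()-15,ys.min()-15,np.ptp(xs)+30,np.ptp(ys)+30)
    def cost(p):
        t=0
        for n in cams:
            c,r,w,h=boxes[n]; m=masks[n][r:r+h,c:c+w].astype(float); t+=np.abs(m-render(S[n],name,p,boxes[n],z=z)).sum()/m.sum()
        return t/len(cams)
    best=min((minimize(cost,p0,method="Nelder-Mead",options=dict(initial_simplex=np.array([p0]+[np.array(p0)+d for d in np.diag([.01*sg,.01*sg,.12*sg])]),xatol=1e-5,fatol=1e-5)) for sg in (1,-1)),key=lambda o:o.fun)
    return best.x,best.fun
E
cat > f1.py <<'E'
from plant import *
from fit import *
import pickle,sys
S={n:snapshot(n) for n in("top","scene")}
P0={"extractor":[.553,.092,-.27+np.pi/2*0],"cartridge_mid":[.428,-.197,.2],"cover_mid":[.63,-.22,-.27]}
R={}
for nm in P0:
    masks={}
    for n in S:
        L=trace(nm,n); g=plane(S[n],[d["bbox"][:2] for d in L],.03)[:,:2]
        i=int(np.argmin(np.hypot(*(g-P0[nm][:2]).T))); masks[n]=L[i]["mask"]
        print(nm,n,round(L[i]["score"],2),masks[n].sum())
    for cams in(["top"],["scene"],["top","scene"]):
        x,f=fit(S,masks,nm,P0[nm],cams); print(nm,cams,np.round(x[:2],4),round(np.degrees(x[2]),2),round(f,3))
    R[nm]=(x,masks)
pickle.dump((S,R),open("R.pkl","wb"))
E
python3 f1.py
```

```text
extractor top 0.59 2494
extractor scene 0.76 4810
extractor ['top'] [0.5557 0.0965] -14.41 0.054
extractor ['scene'] [0.5574 0.0959] -13.52 0.06
extractor ['top', 'scene'] [0.5562 0.0967] -14.0 0.058
cartridge_mid top 0.86 1412
cartridge_mid scene 0.58 1415
cartridge_mid ['top'] [ 0.4292 -0.1967] 17.25 0.066
cartridge_mid ['scene'] [ 0.4287 -0.1976] 17.55 0.04
cartridge_mid ['top', 'scene'] [ 0.4288 -0.1972] 17.39 0.055
cover_mid top 0.98 1739
cover_mid scene 0.92 1695
cover_mid ['top'] [ 0.6282 -0.2214] -16.38 0.348
cover_mid ['scene'] [ 0.627 -0.222] -15.97 0.066
cover_mid ['top', 'scene'] [ 0.6276 -0.2216] -16.25 0.209
```

```bash
python3 - <<'E'
from fit import *
import pickle
S,R=pickle.load(open("R.pkl","rb"))
Y=(0,255,255);G=(0,255,0)
pol=[]
e=R["extractor"][0];c=R["cartridge_mid"][0];v=R["cover_mid"][0]
pol+=[(place(rr(.112,.148,.07,.012),e),Y),(place(rr(.09,.126,.07,.008),e),G),(place(rr(.098,.134,0,.008),e),Y)]
pol+=[(place(rr(.084,.12,.018,.001),c),Y),(place(rr(.04,.01,.032,.001),c),G),(place(rr(.077,.113,0,.001),c),Y)]
pol+=[(place(rr(.112,.148,.021,.012),v),Y),(place(rr(.056,.014,.043,.001),v),G)]
crop(S["top"],200,160,210,160,3.6,"pics/t2.png",pol)
crop(S["scene"],230,160,220,160,3.6,"pics/s2.png",pol)
E
```

```text
(no output)
```

View pics/t2.png

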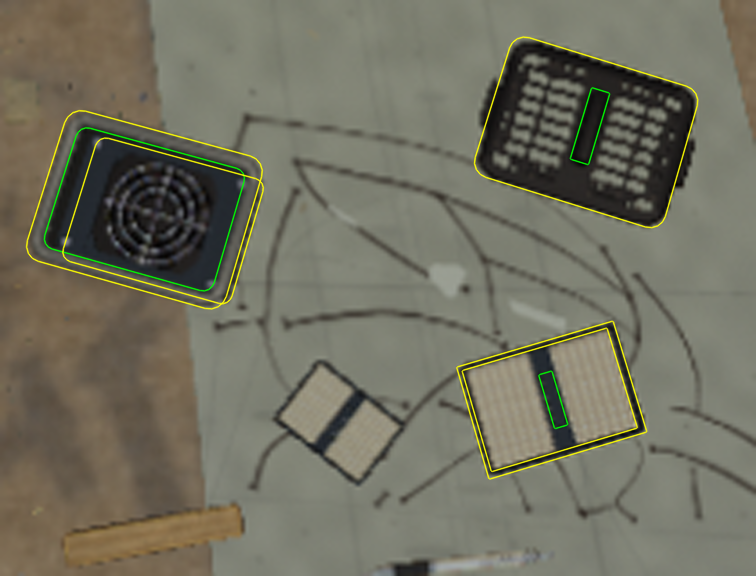

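View pics/s2.png

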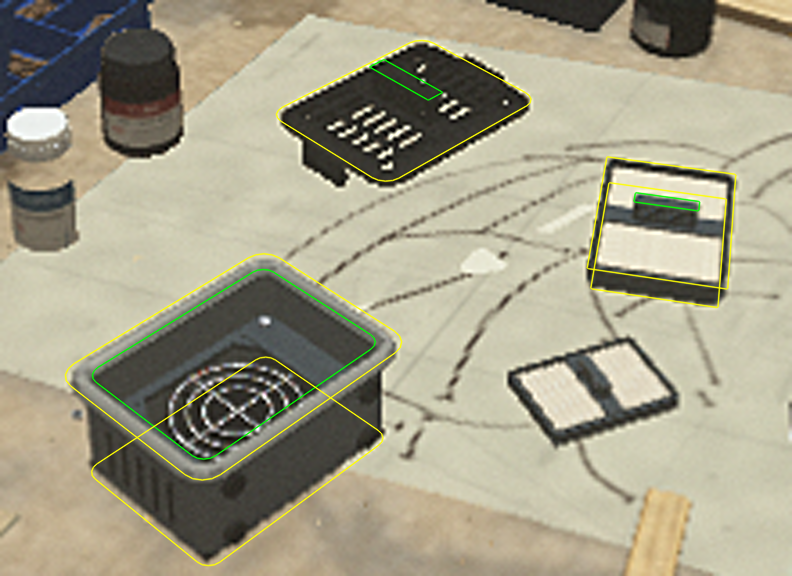

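```bash
cat > d.py <<'E'
import sys,numpy as np
from plant import *
from scipy.spatial.transform import Rotation as Ro
def delta(x,y,z,yaw):
    o=get_obs(); R=Ro.from_euler("xyz",o["orientation"],degrees=True)
    T=Ro.from_euler("xyz",[180,0,yaw],degrees=True)
    d=R.inv().apply(np.array([x,y,z])-o["tool_pos"])*1000
    a=(R.inv()*T).as_rotvec(degrees=True)
    print("t",round(o["clock"],2),"pos",np.round(o["tool_pos"],4),"rpy",np.round(o["orientation"],2),"F",np.round(o["force"],1),"open",round(o["opening"],4)); print("d",np.round(d,1),"a",np.round(a,2),"|d|",np.linalg.norm(d).round())
if len(sys.argv)>4: delta(*map(float,sys.argv[1:5]))
E
python3 d.py 0.4288 -0.1972 0.12 -162.6
```

```text
t 1.9 pos [ 0.216  -0.6395  0.2266] rpy [-180.     -0.   -161.33] F [-0.4  0.2 -1.1] open 0.0874
d [-343.2  350.9  106.6] a [-0.   -0.    1.27] |d| 502.0
```

```bash
python3 -m inch '[{"dx":-343,"dy":351,"dz":60,"az":1.3,"fingers":50},{"dx":-343,"dy":351,"dz":60,"az":1.3,"fingers":50},{"dx":-343,"dy":351,"dz":60,"az":1.3,"fingers":50},{"dx":-343,"dy":351,"dz":60,"az":1.3,"fingers":50},{"dx":-343,"dy":351,"dz":60,"az":1.3,"fingers":50},{"dx":-343,"dy":351,"dz":60,"az":1.3,"fingers":50},{"dx":-343,"dy":351,"dz":60,"az":1.3,"fingers":50},{"dx":-343,"dy":351,"dz":60,"az":1.3,"fingers":50}]'; python3 d.py 0.4288 -0.1972 0.05 -162.6
```

```text
t 1.9 pos [ 0.216  -0.6395  0.2266] rpy [-180.     -0.   -161.33] F [-0.4  0.2 -1.1] open 0.0874
d [-343.2  350.9  176.6] a [-0.   -0.    1.27] |d| 522.0$[0]: bad value
```

```bash
python3 -m inch '[{"ax":0,"ay":0,"az":1.3,"dx":-343,"dy":351,"dz":60,"fingers":50},{"ax":0,"ay":0,"az":1.3,"dx":-343,"dy":351,"dz":60,"fingers":50},{"ax":0,"ay":0,"az":1.3,"dx":-343,"dy":351,"dz":60,"fingers":50},{"ax":0,"ay":0,"az":1.3,"dx":-343,"dy":351,"dz":60,"fingers":50},{"ax":0,"ay":0,"az":1.3,"dx":-343,"dy":351,"dz":60,"fingers":50},{"ax":0,"ay":0,"az":1.3,"dx":-343,"dy":351,"dz":60,"fingers":50},{"ax":0,"ay":0,"az":1.3,"dx":-343,"dy":351,"dz":60,"fingers":50},{"ax":0,"ay":0,"az":1.3,"dx":-343,"dy":351,"dz":60,"fingers":50}]'; python3 d.py 0.4288 -0.1972 0.05 -162.6
```

```text
clock: 2.9
tool_pos: [0.4294, -0.1952, 0.1668]
orientation: [-180.0, 0.1, -162.6]
force: [0.9, 0.5, -0.5]
opening: 0.0499
t 2.9 pos [ 0.4294 -0.1952  0.1668] rpy [-1.7997e+02  7.0000e-02 -1.6260e+02] F [ 0.9  0.5 -0.5] open 0.0499
d [  1.3  -1.7 116.8] a [-0.03  0.07  0.  ] |d| 117.0
```

```bash
python3 -m inch '[{"ax":0,"ay":0,"az":0,"dx":0.5,"dy":-0.5,"dz":55,"fingers":50},{"ax":0,"ay":0,"az":0,"dx":0.5,"dy":-0.5,"dz":110,"fingers":50},{"ax":0,"ay":0,"az":0,"dx":0.5,"dy":-0.5,"dz":120,"fingers":50},{"ax":0,"ay":0,"az":0,"dx":0.5,"dy":-0.5,"dz":120,"fingers":50}]'; python3 d.py 0.4288 -0.1972 0.021 -162.6
python3 - <<'E'
from plant import *
from h import *
s=snapshot("scene"); crop(s,340,140,170,150,4,"pics/s3.png")
E
```

```text
clock: 3.4
tool_pos: [0.4287, -0.1981, 0.0471]
orientation: [-180.0, -0.0, -162.6]
force: [0.9, 0.0, 1.3]
opening: 0.0498
t 3.4 pos [ 0.4287 -0.1981  0.0471] rpy [-1.7999e+02 -4.0000e-02 -1.6262e+02] F [0.9 0.  1.3] open 0.0498
d [-0.4  0.8 26.1] a [-0.01 -0.04 -0.02] |d| 26.0
```

View pics/s3.png

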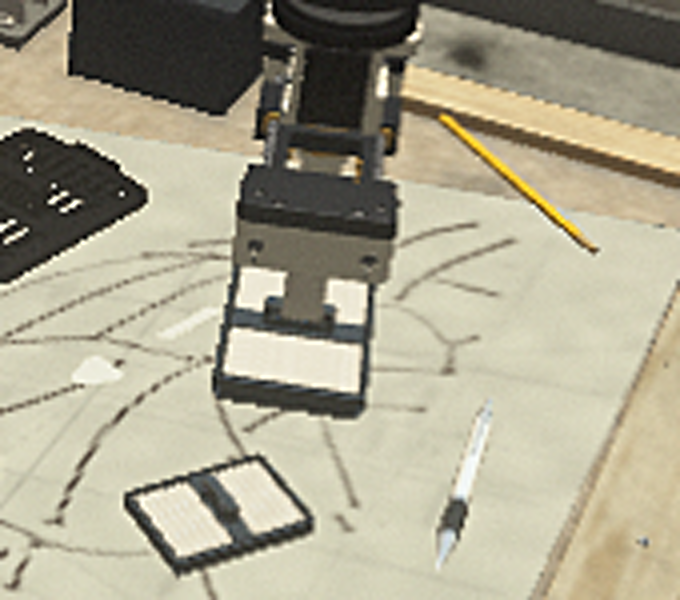

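```bash
python3 -m inch '[{"ax":0,"ay":0,"az":0,"dx":0,"dy":0,"dz":20,"fingers":50},{"ax":0,"ay":0,"az":0,"dx":0,"dy":0.5,"dz":25,"fingers":50},{"ax":0,"ay":0,"az":0,"dx":0,"dy":0.5,"dz":25,"fingers":40},{"ax":0,"ay":0,"az":0,"dx":0,"dy":0.5,"dz":25,"fingers":0},{"ax":0,"ay":0,"az":0,"dx":0,"dy":0.5,"dz":25,"fingers":0},{"ax":0,"ay":0,"az":0,"dx":0,"dy":0.5,"dz":25,"fingers":0},{"ax":0,"ay":0,"az":0,"dx":0,"dy":0.5,"dz":25,"fingers":0},{"ax":0,"ay":0,"az":0,"dx":0,"dy":0.5,"dz":25,"fingers":0}]'; python3 d.py 0.4288 -0.1972 0.12 -162.6
```

```text
clock: 4.45
tool_pos: [0.4282, -0.1973, 0.0217]
orientation: [-180.0, 0.0, -162.6]
force: [-1.0, 1.3, 3.5]
opening: 0.0097
t 4.45 pos [ 0.4282 -0.1973  0.0217] rpy [-180.      0.   -162.63] F [-1.   1.3  3.5] open 0.0097
d [ -0.6  -0.1 -98.3] a [-0.    0.   -0.03] |d| 98.0
```

```bash
python3 -m inch '[{"ax":0,"ay":0,"az":0,"dx":0,"dy":0,"dz":-40,"fingers":0},{"ax":0,"ay":0,"az":0,"dx":0,"dy":0,"dz":-100,"fingers":0},{"ax":0,"ay":0,"az":0,"dx":0,"dy":0,"dz":-120,"fingers":0},{"ax":0,"ay":0,"az":0,"dx":0,"dy":0,"dz":-120,"fingers":0}]'; python3 d.py 0.5562 0.0967 0.142 166
python3 - <<'E'
from plant import *
from h import *
s=snapshot("scene"); crop(s,340,100,170,150,4,"pics/s4.png")
E
```

```text
clock: 4.95
tool_pos: [0.429, -0.1973, 0.1429]
orientation: [-179.9, 0.2, -162.6]
force: [-0.4, -0.2, -2.3]
opening: 0.0096
t 4.95 pos [ 0.429  -0.1973  0.1429] rpy [-179.94    0.19 -162.63] F [-0.4 -0.2 -2.3] open 0.0096
d [-209.2  242.6    1.4] a [-1.000e-02  2.000e-01  3.137e+01] |d| 320.0
```

View pics/s4.png

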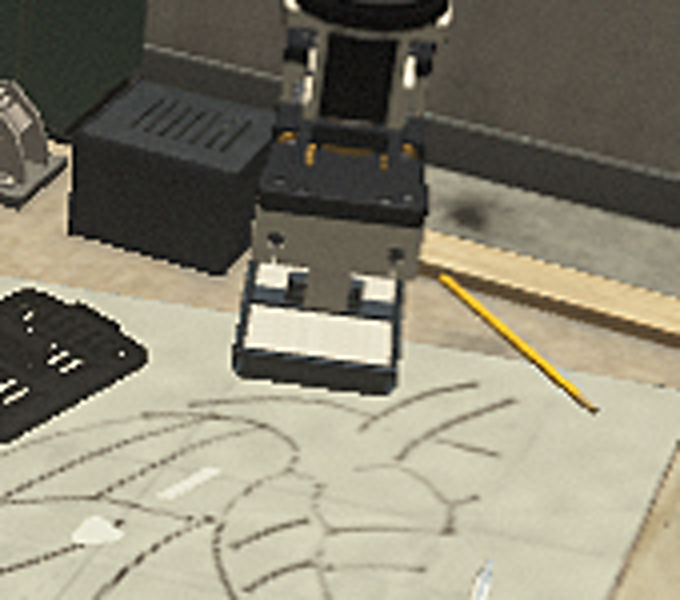

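```bash
python3 -m inch '[{"ax":0,"ay":0,"az":8,"dx":-35,"dy":40,"dz":0,"fingers":0},{"ax":0,"ay":0,"az":16,"dx":-70,"dy":81,"dz":0,"fingers":0},{"ax":0,"ay":0,"az":24,"dx":-105,"dy":121,"dz":0,"fingers":0},{"ax":0,"ay":0,"az":31.4,"dx":-140,"dy":162,"dz":0,"fingers":0},{"ax":0,"ay":0,"az":31.4,"dx":-175,"dy":202,"dz":0,"fingers":0},{"ax":0,"ay":0,"az":31.4,"dx":-209,"dy":242.6,"dz":0,"fingers":0},{"ax":0,"ay":0,"az":31.4,"dx":-209,"dy":242.6,"dz":0,"fingers":0},{"ax":0,"ay":0,"az":31.4,"dx":-209,"dy":242.6,"dz":0,"fingers":0}]'; python3 d.py 0.5562 0.0967 0.1 166
python3 - <<'E'
from plant import *
from fit import *
e=(.5562,.0967,np.radians(-14)); o=get_obs(); p=(o["tool_pos"][0],o["tool_pos"][1],np.radians(o["orientation"][2]+180)); zb=o["tool_pos"][2]-.0217
pol=[(place(rr(.09,.126,.07,.006),e),(0,255,0)),(place(rr(.084,.12,.018,.001),p,zb),(0,255,255)),(place(rr(.084,.12,.0035,.001),p,zb),(0,255,255))]
s=snapshot("scene"); crop(s,230,180,170,150,4,"pics/s5.png",pol)
s=snapshot("top"); crop(s,180,150,150,120,5,"pics/t5.png",pol)
E
```

```text
clock: 6.0
tool_pos: [0.554, 0.0964, 0.1394]
orientation: [-179.9, -0.2, 166.0]
force: [0.1, -0.1, -1.1]
opening: 0.0097
t 6.0 pos [0.554  0.0964 0.1394] rpy [-179.86   -0.18  165.99] F [ 0.1 -0.1 -1.1] open 0.0097
d [-2.2  1.  39.4] a [-0.14 -0.18 -0.01] |d| 39.0
```

View pics/s5.png

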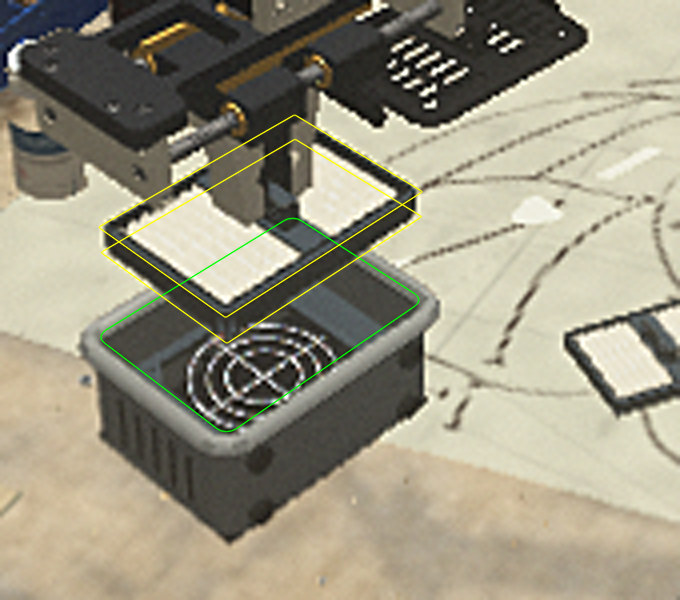

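View pics/t5.png

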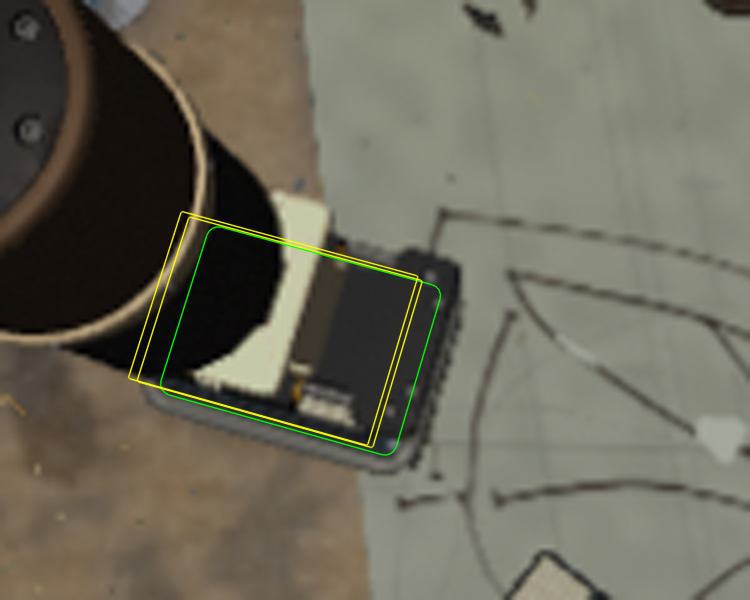

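```bash
python3 - <<'E'
from plant import *
from fit import *
o=get_obs(); print(o["tool_pos"],o["orientation"]); p=(o["tool_pos"][0],o["tool_pos"][1],np.radians(o["orientation"][2]+180)); zb=o["tool_pos"][2]-.0217
e=(.5562,.0967,np.radians(-14))
pol=[(place(rr(.084,.12,.018,.001),p,zb),(0,255,255)),(place(rr(.077,.113,.0,.001),p,zb),(0,255,255)),(place(rr(.112,.148,.07,.012),e),(0,255,0))]
s=snapshot("scene"); crop(s,245,200,100,100,7,"pics/s6.png",pol)
E
```

```text
[0.55426806 0.09563808 0.14042219] [-1.79919382e+02 -1.02311065e-01  1.65922688e+02]
```

View pics/s6.png

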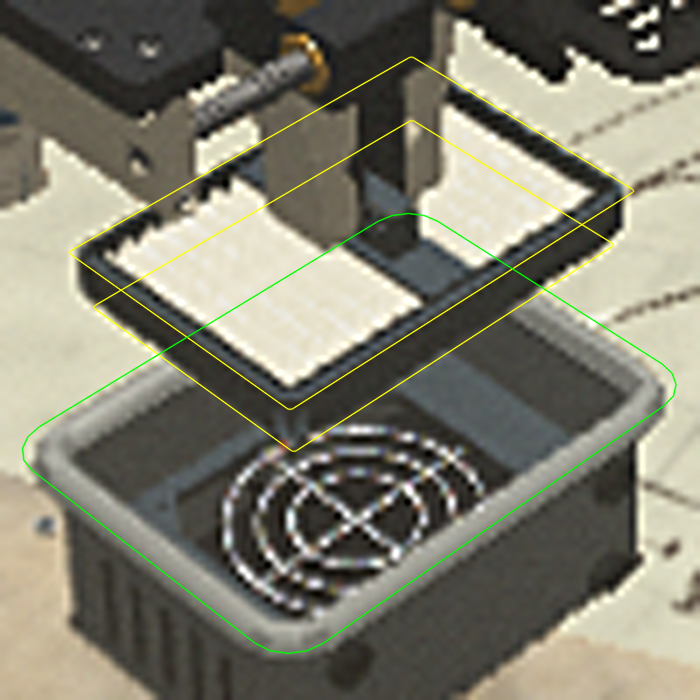

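```bash
python3 -m inch '[{"ax":0,"ay":0,"az":0,"dx":-2,"dy":0.8,"dz":15,"fingers":0},{"ax":0,"ay":0,"az":0,"dx":-2,"dy":0.8,"dz":35,"fingers":0},{"ax":0,"ay":0,"az":0,"dx":-2,"dy":0.8,"dz":45,"fingers":0},{"ax":0,"ay":0,"az":0,"dx":-2,"dy":0.8,"dz":50,"fingers":0},{"ax":0,"ay":0,"az":0,"dx":-2,"dy":0.8,"dz":55,"fingers":0},{"ax":0,"ay":0,"az":0,"dx":-2,"dy":0.8,"dz":55,"fingers":0}]'; python3 d.py 0.5562 0.0967 0.058 166
```

```text
clock: 6.9
tool_pos: [0.5573, 0.0969, 0.0865]
orientation: [-180.0, -0.0, 166.0]
force: [-0.3, 0.1, -1.2]
opening: 0.0092
t 6.9 pos [0.5573 0.0969 0.0865] rpy [-180.     -0.    165.97] F [-0.3  0.1 -1.2] open 0.0092
d [ 1.1 -0.5 28.5] a [-0.   -0.   -0.03] |d| 29.0
```

```bash
python3 -m inch '[{"ax":0,"ay":0,"az":0,"dx":0.5,"dy":-0.2,"dz":6,"fingers":0},{"ax":0,"ay":0,"az":0,"dx":0.5,"dy":-0.2,"dz":12,"fingers":0},{"ax":0,"ay":0,"az":0,"dx":0.5,"dy":-0.2,"dz":18,"fingers":0},{"ax":0,"ay":0,"az":0,"dx":0.5,"dy":-0.2,"dz":18,"fingers":0}]'; python3 d.py 0.5562 0.0967 0.058 166
```

```text
clock: 7.4
tool_pos: [0.5564, 0.0967, 0.0679]
orientation: [-180.0, -0.1, 166.0]
force: [0.1, -0.1, -0.2]
opening: 0.0095
t 7.4 pos [0.5564 0.0967 0.0679] rpy [-1.7995e+02 -5.0000e-02  1.6596e+02] F [ 0.1 -0.1 -0.2] open 0.0095
d [0.2 0.  9.9] a [-0.05 -0.05 -0.04] |d| 10.0
```

No contact force, so it's inside the mouth. I'll continue to the seat.

```bash
python3 -m inch '[{"ax":0,"ay":0,"az":0,"dx":0,"dy":0,"dz":5,"fingers":0},{"ax":0,"ay":0,"az":0,"dx":0,"dy":0,"dz":8,"fingers":0},{"ax":0,"ay":0,"az":0,"dx":0,"dy":0,"dz":10,"fingers":0},{"ax":0,"ay":0,"az":0,"dx":0,"dy":0,"dz":11,"fingers":0},{"ax":0,"ay":0,"az":0,"dx":0,"dy":0,"dz":11,"fingers":0}]'; python3 d.py 0.5562 0.0967 0.058 166
```

```text
clock: 8.02
tool_pos: [0.5568, 0.0968, 0.0578]
orientation: [-180.0, 0.0, 166.0]
force: [-0.9, -0.4, 2.9]
opening: 0.0094
t 8.03 pos [0.5568 0.0968 0.0578] rpy [-180.      0.    165.97] F [-0.9 -0.4  2.9] open 0.0094
d [ 0.5 -0.2 -0.2] a [-0.    0.   -0.03] |d| 1.0
```

```bash
python3 -m inch '[{"ax":0,"ay":0,"az":0,"dx":0,"dy":0,"dz":-0.5,"fingers":40},{"ax":0,"ay":0,"az":0,"dx":0,"dy":0,"dz":-0.5,"fingers":40},{"ax":0,"ay":0,"az":0,"dx":0,"dy":0,"dz":-0.5,"fingers":40},{"ax":0,"ay":0,"az":0,"dx":0,"dy":0,"dz":-20,"fingers":40},{"ax":0,"ay":0,"az":0,"dx":0,"dy":0,"dz":-70,"fingers":50},{"ax":0,"ay":0,"az":0,"dx":0,"dy":0,"dz":-90,"fingers":50},{"ax":0,"ay":0,"az":0,"dx":0,"dy":0,"dz":-90,"fingers":50}]'; python3 d.py 0.628 -0.2218 0.15 163.8
```

```text
clock: 8.9
tool_pos: [0.5579, 0.0973, 0.1495]
orientation: [179.9, 0.2, 166.0]
force: [-0.5, 0.4, 0.3]
opening: 0.05
t 8.9 pos [0.5579 0.0973 0.1495] rpy [1.7986e+02 1.7000e-01 1.6598e+02] F [-0.5  0.4  0.3] open 0.05
d [-145.4 -292.6   -0.8] a [0.15 0.17 2.18] |d| 327.0
```

```bash
python3 -m inch '[{"ax":0,"ay":0,"az":2.2,"dx":-25,"dy":-50,"dz":0,"fingers":50},{"ax":0,"ay":0,"az":2.2,"dx":-50,"dy":-100,"dz":0,"fingers":50},{"ax":0,"ay":0,"az":2.2,"dx":-75,"dy":-150,"dz":0,"fingers":50},{"ax":0,"ay":0,"az":2.2,"dx":-100,"dy":-200,"dz":0,"fingers":50},{"ax":0,"ay":0,"az":2.2,"dx":-125,"dy":-250,"dz":0,"fingers":50},{"ax":0,"ay":0,"az":2.2,"dx":-145,"dy":-292,"dz":0,"fingers":50},{"ax":0,"ay":0,"az":2.2,"dx":-145,"dy":-292,"dz":0,"fingers":50}]'; python3 d.py 0.628 -0.2218 0.026 163.8
python3 - <<'E'
from plant import *
from fit import *
e=(.5562,.0967,np.radians(-14))
pol=[(place(rr(.084,.12,.054,.001),e),(0,255,255)),(place(rr(.04,.01,.068,.001),e),(0,255,255))]
s=snapshot("scene"); crop(s,230,150,190,150,4,"pics/s7.png",pol)
s=snapshot("top"); crop(s,190,170,110,90,6,"pics/t7.png",pol)
E
```

```text
clock: 9.78
tool_pos: [0.626, -0.2247, 0.1453]
orientation: [-180.0, -0.2, 163.5]
force: [-0.8, 0.7, -1.0]
opening: 0.05
t 9.78 pos [ 0.626  -0.2247  0.1453] rpy [-1.7996e+02 -1.5000e-01  1.6354e+02] F [-0.8  0.7 -1. ] open 0.05
d [ -1.4   3.4 119.3] a [-0.04 -0.15 -0.26] |d| 119.0
```

View pics/s7.png

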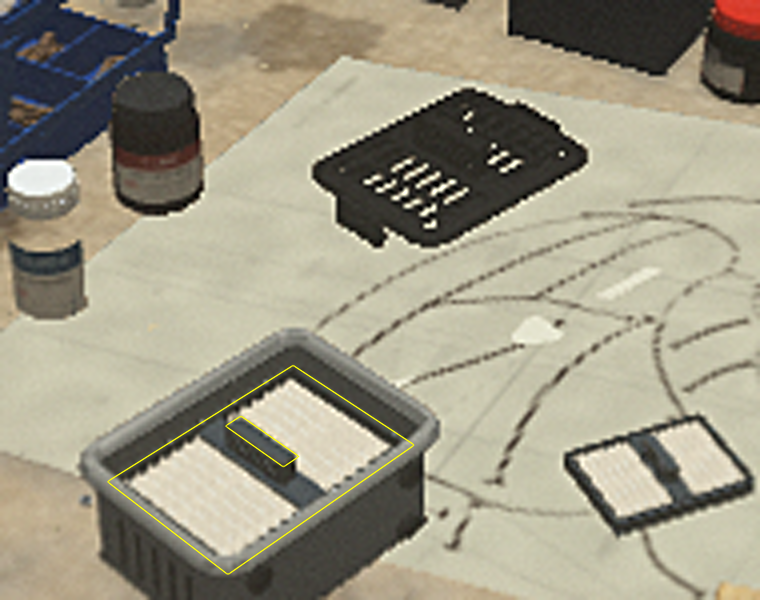

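View pics/t7.png

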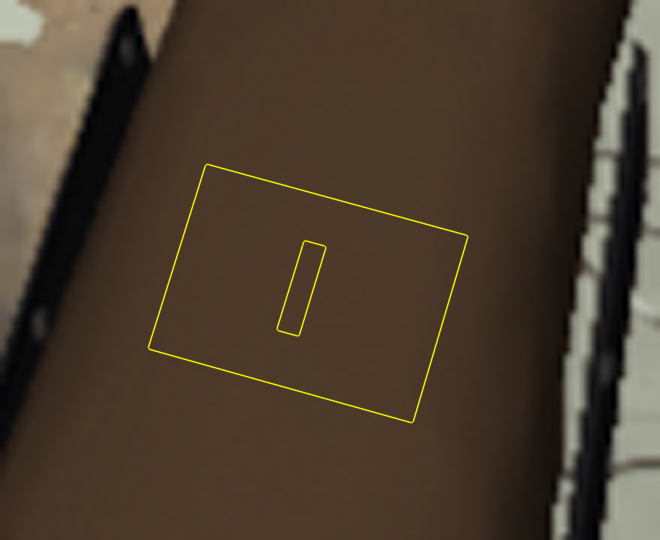

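```bash
python3 d.py 0.628 -0.2218 0.06 163.8; python3 -m inch '[{"ax":0,"ay":0,"az":0,"dx":0,"dy":0.5,"dz":40,"fingers":50},{"ax":0,"ay":0,"az":0,"dx":0,"dy":0.5,"dz":70,"fingers":50},{"ax":0,"ay":0,"az":0,"dx":0,"dy":0.5,"dz":85,"fingers":50},{"ax":0,"ay":0,"az":0,"dx":0,"dy":0.5,"dz":85,"fingers":50}]'; python3 d.py 0.628 -0.2218 0.025 163.8
python3 - <<'E'
from plant import *
from h import *
s=snapshot("scene"); crop(s,290,120,120,110,6,"pics/s8.png")
E
```

```text
t 9.88 pos [ 0.6258 -0.2221  0.1459] rpy [-1.7999e+02 -1.3000e-01  1.6367e+02] F [-1.2  0.2 -1.6] open 0.0496
d [-2.2  0.9 85.9] a [-0.01 -0.13 -0.13] |d| 86.0
clock: 10.38
tool_pos: [0.6263, -0.2203, 0.0617]
orientation: [-180.0, -0.1, 163.8]
force: [0.2, -1.1, 0.4]
opening: 0.0498
t 10.38 pos [ 0.6263 -0.2203  0.0617] rpy [-1.7997e+02 -1.1000e-01  1.6383e+02] F [ 0.2 -1.1  0.4] open 0.0498
d [-2.1 -0.9 36.7] a [-0.03 -0.11  0.03] |d| 37.0
```

View pics/s8.png

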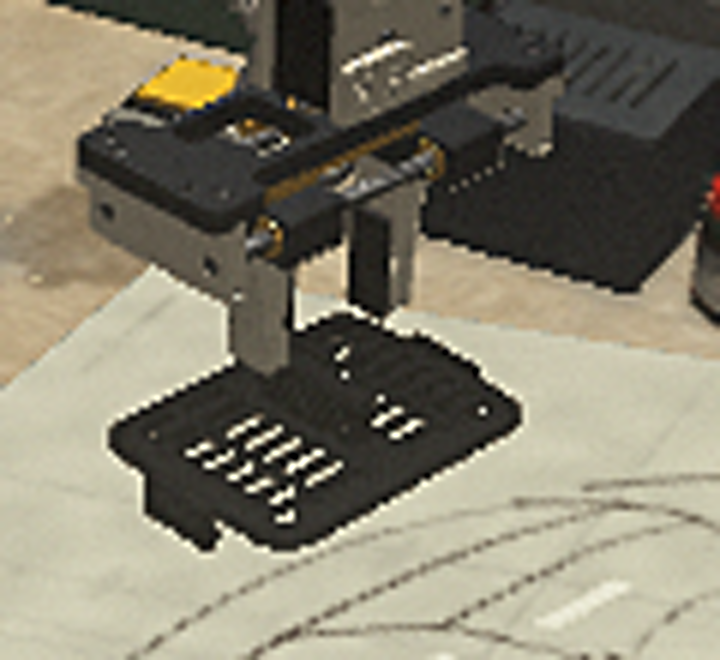

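Fingers straddle the bar (left finger tip ≈(333,182), right ≈(352,171) in full image). Continue down and grip.

```bash
python3 -m inch '[{"ax":0,"ay":0,"az":0,"dx":-2,"dy":-0.8,"dz":20,"fingers":50},{"ax":0,"ay":0,"az":0,"dx":-2,"dy":-0.8,"dz":34,"fingers":50},{"ax":0,"ay":0,"az":0,"dx":-2,"dy":-0.8,"dz":36,"fingers":50},{"ax":0,"ay":0,"az":0,"dx":-2,"dy":-0.8,"dz":36,"fingers":0},{"ax":0,"ay":0,"az":0,"dx":-2,"dy":-0.8,"dz":36,"fingers":0},{"ax":0,"ay":0,"az":0,"dx":-2,"dy":-0.8,"dz":36,"fingers":0},{"ax":0,"ay":0,"az":0,"dx":-2,"dy":-0.8,"dz":36,"fingers":0},{"ax":0,"ay":0,"az":0,"dx":-2,"dy":-0.8,"dz":36,"fingers":0}]'; python3 d.py 0.628 -0.2218 0.16 163.8
```

```text
clock: 11.42
tool_pos: [0.6287, -0.2224, 0.0269]
orientation: [180.0, 0.0, 163.8]
force: [0.0, 0.3, 1.4]
opening: 0.0139
t 11.43 pos [ 0.6287 -0.2224  0.0269] rpy [1.7999e+02 3.0000e-02 1.6377e+02] F [0.  0.3 1.4] open 0.0139
d [   0.8    0.4 -133.1] a [ 0.01  0.03 -0.03] |d| 133.0
```

```bash
python3 -m inch '[{"ax":0,"ay":0,"az":0,"dx":0,"dy":0,"dz":-40,"fingers":0},{"ax":0,"ay":0,"az":0,"dx":0,"dy":0,"dz":-95,"fingers":0},{"ax":0,"ay":0,"az":0,"dx":0,"dy":0,"dz":-135,"fingers":0},{"ax":0,"ay":0,"az":0,"dx":0,"dy":0,"dz":-140,"fingers":0},{"ax":0,"ay":0,"az":0,"dx":0,"dy":0,"dz":-140,"fingers":0}]'; python3 d.py 0.5562 0.0967 0.17 166
```

```text
clock: 12.05
tool_pos: [0.6281, -0.2222, 0.1662]
orientation: [180.0, -0.0, 163.8]
force: [-0.1, 0.3, -2.2]
opening: 0.0138
t 12.05 pos [ 0.6281 -0.2222  0.1662] rpy [ 1.7997e+02 -2.0000e-02  1.6375e+02] F [-0.1  0.3 -2.2] open 0.0138
d [158.3 286.1  -3.6] a [ 0.03 -0.02 -2.25] |d| 327.0
```

```bash
python3 -m inch '[{"ax":0,"ay":0,"az":-1,"dx":20,"dy":35,"dz":0,"fingers":0},{"ax":0,"ay":0,"az":-2.2,"dx":47,"dy":85,"dz":0,"fingers":0},{"ax":0,"ay":0,"az":-2.2,"dx":75,"dy":135,"dz":0,"fingers":0},{"ax":0,"ay":0,"az":-2.2,"dx":102,"dy":185,"dz":0,"fingers":0},{"ax":0,"ay":0,"az":-2.2,"dx":130,"dy":235,"dz":0,"fingers":0},{"ax":0,"ay":0,"az":-2.2,"dx":150,"dy":272,"dz":0,"fingers":0},{"ax":0,"ay":0,"az":-2.2,"dx":158,"dy":286,"dz":0,"fingers":0},{"ax":0,"ay":0,"az":-2.2,"dx":158,"dy":286,"dz":0,"fingers":0}]'
python3 - <<'E'
from plant import *
from fit import *
snapshot("scene")
o=get_obs(); print(o["tool_pos"],o["orientation"]); p=(o["tool_pos"][0],o["tool_pos"][1],np.radians(o["orientation"][2]+180)); zb=o["tool_pos"][2]-.026
e=(.5562,.0967,np.radians(-14))
pol=[(place(rr(.112,.148,.07,.012),e),(0,255,0)),(place(rr(.112,.148,.021,.012),p,zb),(0,255,255)),(place(rr(.112,.148,.015,.012),p,zb),(0,255,255))]
s=snapshot("scene"); crop(s,230,150,130,150,5,"pics/s9.png",pol)
L=trace("cover_mid","scene"); print([(d["score"],d["mask"].sum(),d["bbox"]) for d in L])
E
python3 d.py 0.5562 0.0967 0.12 166
```

```text
clock: 13.05
tool_pos: [0.556, 0.0968, 0.1653]
orientation: [-179.9, -0.1, 166.1]
force: [0.9, -0.1, -2.3]
opening: 0.0134
[0.55624504 0.09600652 0.16549351] [-1.79921304e+02 -8.86578029e-02  1.66004877e+02]
[(0.84, np.int64(2896), [294.9, 228.0, 95.5, 55.4]), (0.75, np.int64(1598), [293.2, 268.1, 75.0, 45.9])]
t 13.2 pos [0.5566 0.0953 0.1659] rpy [-1.7995e+02 -5.0000e-02  1.6591e+02] F [-0.5 -0.4 -0.9] open 0.0139
d [ 0.7  1.3 45.9] a [-0.05 -0.05 -0.09] |d| 46.0
```

View pics/s9.png

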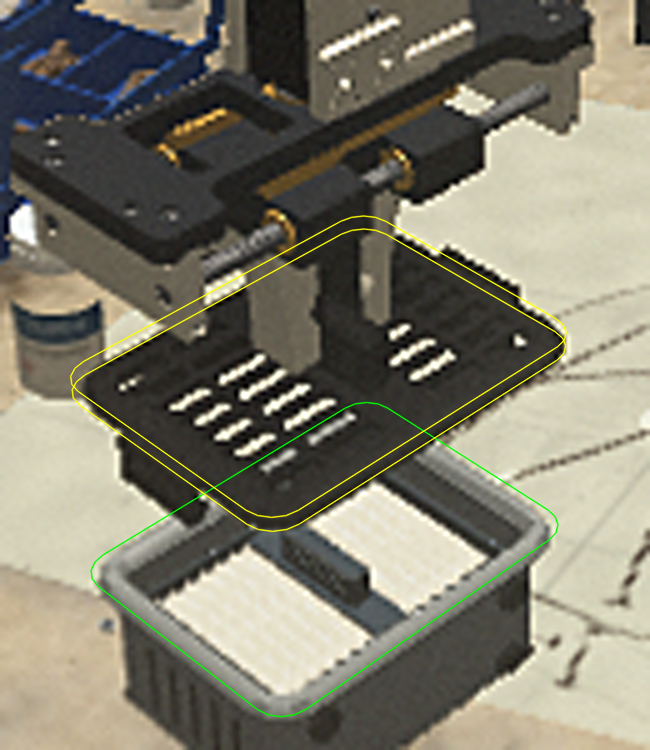

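```bash
python3 -m inch '[{"ax":0,"ay":0,"az":0,"dx":0.2,"dy":0.8,"dz":20,"fingers":0},{"ax":0,"ay":0,"az":0,"dx":0.2,"dy":0.8,"dz":45,"fingers":0},{"ax":0,"ay":0,"az":0,"dx":0.2,"dy":0.8,"dz":60,"fingers":0},{"ax":0,"ay":0,"az":0,"dx":0.2,"dy":0.8,"dz":62,"fingers":0},{"ax":0,"ay":0,"az":0,"dx":0.2,"dy":0.8,"dz":62,"fingers":0}]'; python3 d.py 0.5562 0.0967 0.09 166
```

```text
clock: 13.82
tool_pos: [0.5573, 0.0969, 0.105]
orientation: [180.0, 0.0, 166.0]
force: [-0.2, -0.8, -0.6]
opening: 0.0134
t 13.82 pos [0.5573 0.0969 0.105 ] rpy [1.7999e+02 3.0000e-02 1.6595e+02] F [-0.2 -0.8 -0.6] open 0.0134
d [ 1.  -0.5 15. ] a [ 0.01  0.03 -0.05] |d| 15.0
```

```bash
python3 -m inch '[{"ax":0,"ay":0,"az":0,"dx":0.6,"dy":0,"dz":4,"fingers":0},{"ax":0,"ay":0,"az":0,"dx":0.6,"dy":0,"dz":8,"fingers":0},{"ax":0,"ay":0,"az":0,"dx":0.6,"dy":0,"dz":12,"fingers":0},{"ax":0,"ay":0,"az":0,"dx":0.6,"dy":0,"dz":12,"fingers":0}]'; python3 d.py 0.5562 0.0967 0.09 166
```

```text
clock: 14.32
tool_pos: [0.5559, 0.0972, 0.0922]
orientation: [-180.0, -0.0, 166.0]
force: [0.0, 0.2, -0.4]
opening: 0.0139
t 14.32 pos [0.5559 0.0972 0.0922] rpy [-1.7998e+02 -3.0000e-02  1.6597e+02] F [ 0.   0.2 -0.4] open 0.0139
d [-0.4 -0.4  2.2] a [-0.02 -0.03 -0.03] |d| 2.0
```

```bash
python3 -m inch '[{"ax":0,"ay":0,"az":0,"dx":0,"dy":0,"dz":1.5,"fingers":0},{"ax":0,"ay":0,"az":0,"dx":0,"dy":0,"dz":3,"fingers":0},{"ax":0,"ay":0,"az":0,"dx":0,"dy":0,"dz":3,"fingers":0}]'; python3 d.py 0.5562 0.0967 0.09 166
python3 - <<'E'
from plant import *
from fit import *
s=snapshot("scene"); crop(s,230,190,130,130,5,"pics/s10.png")
E
```

```text
clock: 14.7
tool_pos: [0.5566, 0.0974, 0.09]
orientation: [180.0, 0.0, 166.0]
force: [-0.1, 0.2, 1.7]
opening: 0.0136
t 14.7 pos [0.5566 0.0974 0.09  ] rpy [1.7998e+02 4.0000e-02 1.6598e+02] F [-0.1  0.2  1.7] open 0.0136
d [ 0.2 -0.8 -0. ] a [ 0.02  0.04 -0.02] |d| 1.0
```

View pics/s10.png

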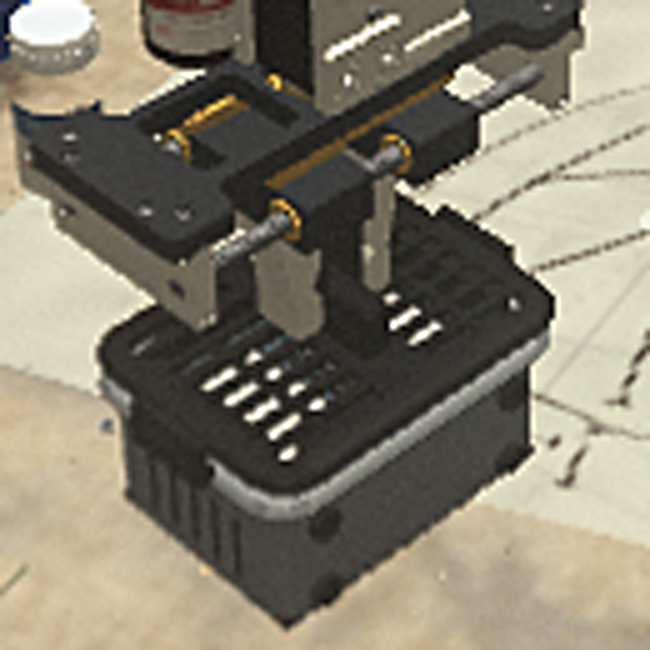

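```bash
python3 -m inch '[{"ax":0,"ay":0,"az":0,"dx":0,"dy":0,"dz":2,"fingers":0},{"ax":0,"ay":0,"az":0,"dx":0,"dy":0,"dz":4,"fingers":0},{"ax":0,"ay":0,"az":0,"dx":0,"dy":0,"dz":4,"fingers":0}]'; python3 d.py 0.5562 0.0967 0.081 166
```

```text
clock: 15.12
tool_pos: [0.5571, 0.0975, 0.0866]
orientation: [180.0, 0.1, 166.0]
force: [-0.3, -0.5, 6.3]
opening: 0.0136
t 15.12 pos [0.5571 0.0975 0.0866] rpy [1.7995e+02 1.1000e-01 1.6600e+02] F [-0.3 -0.5  6.3] open 0.0136
d [ 0.7 -1.   5.6] a [ 0.05  0.11 -0.  ] |d| 6.0
```

```bash
python3 -m inch '[{"ax":0,"ay":0,"az":0,"dx":0,"dy":0,"dz":2,"fingers":0},{"ax":0,"ay":0,"az":0,"dx":0,"dy":0,"dz":4,"fingers":0},{"ax":0,"ay":0,"az":0,"dx":0,"dy":0,"dz":6,"fingers":0},{"ax":0,"ay":0,"az":0,"dx":0,"dy":0,"dz":6,"fingers":0}]'; python3 d.py 0.5562 0.0967 0.081 166
```

```text
clock: 15.62
tool_pos: [0.5565, 0.0971, 0.0817]
orientation: [180.0, 0.1, 166.0]
force: [-7.9, -2.2, 21.6]
opening: 0.0139
t 15.62 pos [0.5565 0.0971 0.0817] rpy [1.8000e+02 7.0000e-02 1.6601e+02] F [-7.9 -2.2 21.6] open 0.0139
d [ 0.2 -0.4  0.7] a [0.   0.07 0.01] |d| 1.0
```

```bash
python3 -m inch '[{"ax":0,"ay":0,"az":0,"dx":0.3,"dy":-0.2,"dz":1,"fingers":0},{"ax":0,"ay":0,"az":0,"dx":0.3,"dy":-0.2,"dz":1.5,"fingers":0},{"ax":0,"ay":0,"az":0,"dx":0.3,"dy":-0.2,"dz":1.5,"fingers":0}]'; python3 d.py 0.5562 0.0967 0.081 166
python3 - <<'E'
from plant import *
from fit import *
s=snapshot("scene"); crop(s,230,190,130,130,5,"pics/s11.png")
E
```

```text
clock: 16.0
tool_pos: [0.5565, 0.097, 0.0817]
orientation: [180.0, 0.1, 166.0]
force: [-11.1, -2.4, 32.9]
opening: 0.0138
t 16.0 pos [0.5565 0.097  0.0817] rpy [1.7997e+02 1.4000e-01 1.6604e+02] F [-11.1  -2.4  32.9] open 0.0138
d [ 0.2 -0.4  0.7] a [0.03 0.14 0.04] |d| 1.0
```

View pics/s11.png

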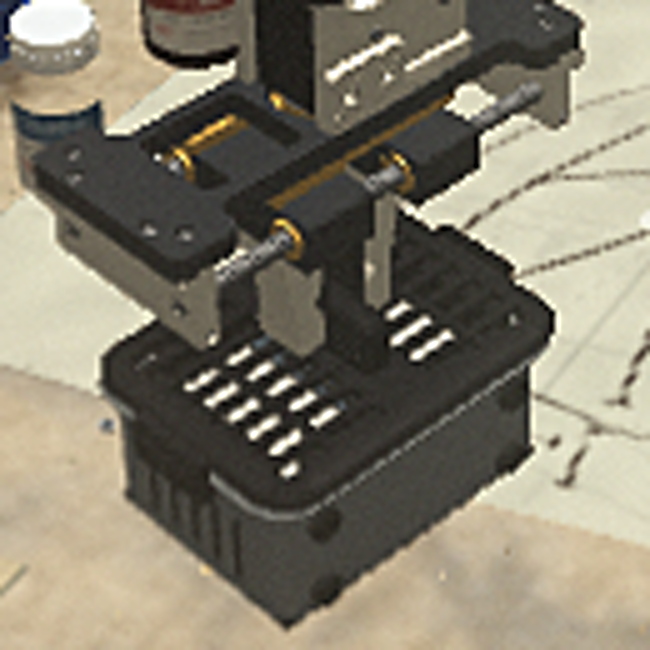

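```bash
python3 -m inch '[{"ax":0,"ay":0,"az":0,"dx":0,"dy":0,"dz":-2,"fingers":0},{"ax":0,"ay":0,"az":0,"dx":0,"dy":0,"dz":-3,"fingers":40},{"ax":0,"ay":0,"az":0,"dx":0,"dy":0,"dz":-3,"fingers":40},{"ax":0,"ay":0,"az":0,"dx":0,"dy":0,"dz":-3,"fingers":40},{"ax":0,"ay":0,"az":0,"dx":0,"dy":0,"dz":-30,"fingers":40},{"ax":0,"ay":0,"az":0,"dx":0,"dy":0,"dz":-80,"fingers":40},{"ax":0,"ay":0,"az":0,"dx":0,"dy":0,"dz":-130,"fingers":40},{"ax":0,"ay":0,"az":0,"dx":0,"dy":0,"dz":-130,"fingers":40}]'; python3 d.py 0.45 -0.15 0.2 166
```

```text
clock: 17.05
tool_pos: [0.5581, 0.098, 0.2122]
orientation: [179.7, 0.3, 166.0]
force: [0.7, -0.3, -1.0]
opening: 0.0401
t 17.05 pos [0.5581 0.098  0.2122] rpy [179.75   0.35 165.99] F [ 0.7 -0.3 -1. ] open 0.0401
d [  44.9 -266.8   10.8] a [ 0.25  0.35 -0.  ] |d| 271.0
```

```bash
python3 -m inch '[{"ax":0,"ay":0,"az":0,"dx":0,"dy":-60,"dz":0,"fingers":40},{"ax":0,"ay":0,"az":0,"dx":0,"dy":-120,"dz":0,"fingers":40},{"ax":0,"ay":0,"az":0,"dx":0,"dy":-180,"dz":0,"fingers":40},{"ax":0,"ay":0,"az":0,"dx":0,"dy":-240,"dz":0,"fingers":40},{"ax":0,"ay":0,"az":0,"dx":0,"dy":-300,"dz":0,"fingers":40},{"ax":0,"ay":0,"az":0,"dx":0,"dy":-360,"dz":0,"fingers":40},{"ax":0,"ay":0,"az":0,"dx":0,"dy":-400,"dz":0,"fingers":40},{"ax":0,"ay":0,"az":0,"dx":0,"dy":-400,"dz":0,"fingers":40}]'
python3 - <<'E'
from plant import *
from fit import *
S={n:snapshot(n) for n in("top","scene")}
masks={}
for n in S:
    L=trace("cover_mid",n); print(n,[(round(d["score"],2),d["mask"].sum(),np.round(d["bbox"])) for d in L]); masks[n]=L[0]["mask"]
    m=cv2.morphologyEx(masks[n].astype(np.uint8),cv2.MORPH_CLOSE,np.ones((9,9)))>0; masks[n]=m
for z in(.055,.058,.061,.064):
  x,f=fit(S,masks,"cover_mid",[.5562,.0967,np.radians(-14)],["scene"],z=z); print(z,np.round(x,4),round(f,4))
e=(.5562,.0967,np.radians(-14))
pol=[(place(rr(.112,.148,.076,.012),e),(0,255,0)),(place(rr(.112,.148,.07,.012),e),(0,255,255))]
crop(S["scene"],230,190,130,130,5,"pics/s12.png")
crop(S["scene"],230,190,130,130,5,"pics/s12b.png",pol)
crop(S["top"],200,120,150,130,5,"pics/t12.png",pol)
E
```

```text
clock: 18.05
tool_pos: [0.4575, -0.293, 0.2067]
orientation: [180.0, -0.1, 165.7]
force: [0.2, 0.4, 0.0]
opening: 0.0397
top [(0.83, np.int64(1593), array([232., 216.,  53.,  53.]))]
scene [(0.93, np.int64(3327), array([296., 261.,  91.,  61.]))]
0.055 [ 0.554   0.0969 -0.2474] 0.0562
0.058 [ 0.5524  0.0995 -0.2411] 0.065
0.061 [ 0.5506  0.1016 -0.2418] 0.0743
0.064 [ 0.5489  0.1038 -0.2401] 0.084
```

View pics/s12.png

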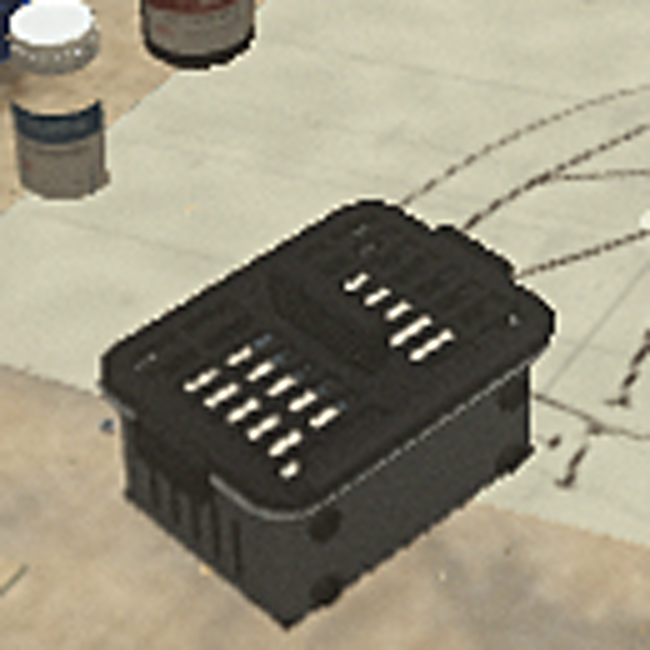

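View pics/s12b.png

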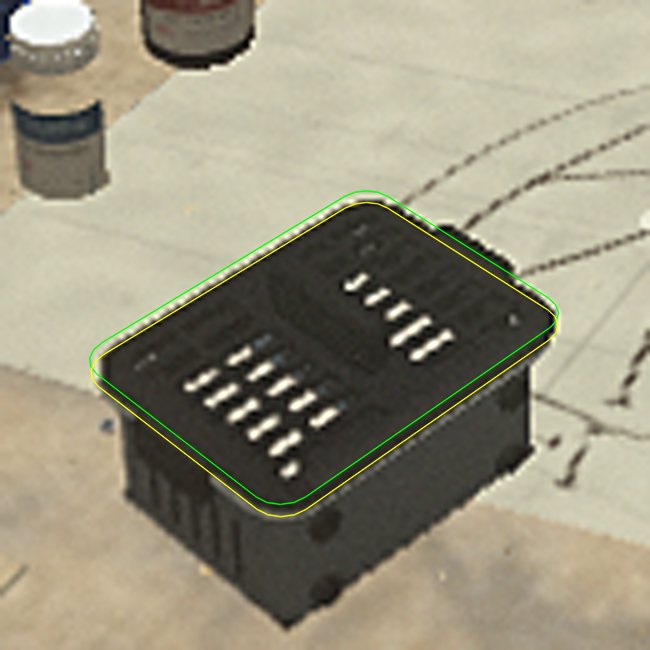

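View pics/t12.png

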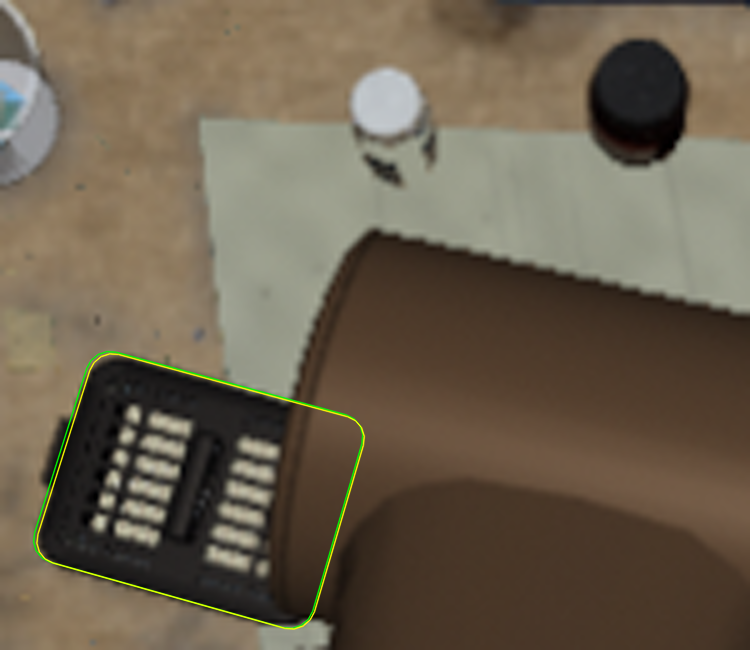

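```bash
python3 -m inch '[{"ax":0,"ay":0,"az":0,"dx":0,"dy":60,"dz":0,"fingers":0},{"ax":0,"ay":0,"az":0,"dx":0,"dy":120,"dz":0,"fingers":0},{"ax":0,"ay":0,"az":0,"dx":0,"dy":180,"dz":10,"fingers":0},{"ax":0,"ay":0,"az":0,"dx":0,"dy":240,"dz":30,"fingers":0},{"ax":0,"ay":0,"az":0,"dx":0,"dy":300,"dz":50,"fingers":0},{"ax":0,"ay":0,"az":0,"dx":0,"dy":360,"dz":70,"fingers":0},{"ax":0,"ay":0,"az":0,"dx":0,"dy":400,"dz":90,"fingers":0},{"ax":0,"ay":0,"az":0,"dx":0,"dy":400,"dz":90,"fingers":0}]'; python3 d.py 0.5565 0.0970 0.1 166
```

```text
clock: 19.25
tool_pos: [0.5551, 0.1008, 0.1161]
orientation: [-179.9, -0.1, 166.3]
force: [-0.6, -0.0, 0.3]
opening: 0.0005
t 19.25 pos [0.5551 0.1008 0.1161] rpy [-1.7991e+02 -1.2000e-01  1.6626e+02] F [-0.6 -0.   0.3] open 0.0005
d [-2.3 -3.3 16.1] a [-0.09 -0.12  0.26] |d| 17.0
```

```bash
python3 -m inch '[{"ax":0,"ay":0,"az":0,"dx":-0.5,"dy":0,"dz":6,"fingers":0},{"ax":0,"ay":0,"az":0,"dx":-0.5,"dy":0,"dz":12,"fingers":0},{"ax":0,"ay":0,"az":0,"dx":-0.5,"dy":0,"dz":14,"fingers":0}]'; python3 d.py 0.5565 0.0970 0.098 166;  python3 -m inch '[{"ax":0,"ay":0,"az":0,"dx":0,"dy":0,"dz":2,"fingers":0},{"ax":0,"ay":0,"az":0,"dx":0,"dy":0,"dz":4,"fingers":0},{"ax":0,"ay":0,"az":0,"dx":0,"dy":0,"dz":6,"fingers":0},{"ax":0,"ay":0,"az":0,"dx":0,"dy":0,"dz":6,"fingers":0}]'; python3 d.py 0.5565 0.0970 0.098 166
```

```text
clock: 19.62
tool_pos: [0.556, 0.0962, 0.1039]
orientation: [-180.0, -0.0, 165.9]
force: [0.2, -0.1, 0.3]
opening: 0.0002
t 19.62 pos [0.556  0.0962 0.1039] rpy [-1.8000e+02 -1.0000e-02  1.6591e+02] F [ 0.2 -0.1  0.3] open 0.0002
d [-0.3  0.8  5.9] a [-0.   -0.01 -0.09] |d| 6.0
clock: 20.12
tool_pos: [0.5565, 0.0968, 0.0993]
orientation: [-180.0, 0.0, 166.0]
force: [-4.1, -0.7, 11.1]
opening: 0.0005
t 20.12 pos [0.5565 0.0968 0.0993] rpy [-1.8000e+02  4.0000e-02  1.6598e+02] F [-4.1 -0.7 11.1] open 0.0005
d [0.  0.2 1.3] a [-0.    0.04 -0.02] |d| 1.0
```

```bash
python3 -m inch '[{"ax":0,"ay":0,"az":0,"dx":0,"dy":0,"dz":1.5,"fingers":0},{"ax":0,"ay":0,"az":0,"dx":0,"dy":0,"dz":3,"fingers":0},{"ax":0,"ay":0,"az":0,"dx":0,"dy":0,"dz":3,"fingers":0}]'; python3 d.py 0.5565 0.0970 0.098 166
```

```text
clock: 20.5
tool_pos: [0.5566, 0.0968, 0.0991]
orientation: [180.0, 0.1, 166.0]
force: [-14.5, -0.2, 33.8]
opening: 0.0004
t 20.5 pos [0.5566 0.0968 0.0991] rpy [1.7999e+02 1.2000e-01 1.6604e+02] F [-14.5  -0.2  33.8] open 0.0004
d [0.2 0.2 1.1] a [0.01 0.12 0.04] |d| 1.0
```

```bash
python3 -m inch '[{"ax":0,"ay":0,"az":0,"dx":0,"dy":0,"dz":-20,"fingers":0},{"ax":0,"ay":0,"az":0,"dx":0,"dy":0,"dz":-70,"fingers":0},{"ax":0,"ay":0,"az":0,"dx":0,"dy":-30,"dz":-110,"fingers":0},{"ax":0,"ay":0,"az":0,"dx":0,"dy":-90,"dz":-110,"fingers":0},{"ax":0,"ay":0,"az":0,"dx":0,"dy":-150,"dz":-110,"fingers":0},{"ax":0,"ay":0,"az":0,"dx":0,"dy":-210,"dz":-110,"fingers":0},{"ax":0,"ay":0,"az":0,"dx":0,"dy":-270,"dz":-110,"fingers":0},{"ax":0,"ay":0,"az":0,"dx":0,"dy":-330,"dz":-110,"fingers":0}]'; python3 d.py 0.35 -0.55 0.2 166
```

```text
clock: 21.5
tool_pos: [0.4757, -0.2249, 0.2054]
orientation: [180.0, 0.1, 166.0]
force: [1.8, -1.0, 0.1]
opening: 0.0002
t 21.5 pos [ 0.4757 -0.2249  0.2054] rpy [1.7999e+02 6.0000e-02 1.6599e+02] F [ 1.8 -1.   0.1] open 0.0002
d [  43.2 -345.9    5.3] a [ 0.01  0.06 -0.01] |d| 349.0
```

```bash
python3 -m inch '[{"ax":0,"ay":0,"az":0,"dx":7,"dy":-55,"dz":0,"fingers":0},{"ax":0,"ay":0,"az":0,"dx":14,"dy":-110,"dz":0,"fingers":0},{"ax":0,"ay":0,"az":0,"dx":21,"dy":-165,"dz":0,"fingers":0},{"ax":0,"ay":0,"az":0,"dx":28,"dy":-220,"dz":0,"fingers":0},{"ax":0,"ay":0,"az":0,"dx":35,"dy":-275,"dz":0,"fingers":0},{"ax":0,"ay":0,"az":0,"dx":43,"dy":-330,"dz":0,"fingers":0},{"ax":0,"ay":0,"az":0,"dx":43,"dy":-346,"dz":0,"fingers":0},{"ax":0,"ay":0,"az":0,"dx":43,"dy":-346,"dz":0,"fingers":0}]'
python3 - <<'E'
from plant import *
from fit import *
S={n:snapshot(n) for n in("top","scene")}
t=S["top"]; crop(t,190,120,160,130,5,"pics/t13.png"); crop(S["scene"],225,165,160,140,5,"pics/s13.png")
for n in S:
    for k in ("oil_bottle","jar_flux"):
        L=landmark_of(k,n); print(n,k,[(round(d["score"],2),np.round(plane(S[n],d["position"],0)[0][:2],3)) for d in L[:1]])
E
```

```text
clock: 22.5
tool_pos: [0.35, -0.5491, 0.2044]
orientation: [180.0, -0.0, 165.8]
force: [0.4, 0.3, -0.5]
opening: 0.0003
top oil_bottle []
top jar_flux [(0.94, array([ 0.771, -0.119]))]
scene oil_bottle [(0.64, array([0.759, 0.001]))]
scene jar_flux [(0.64, array([ 0.781, -0.126]))]
```

View pics/t13.png

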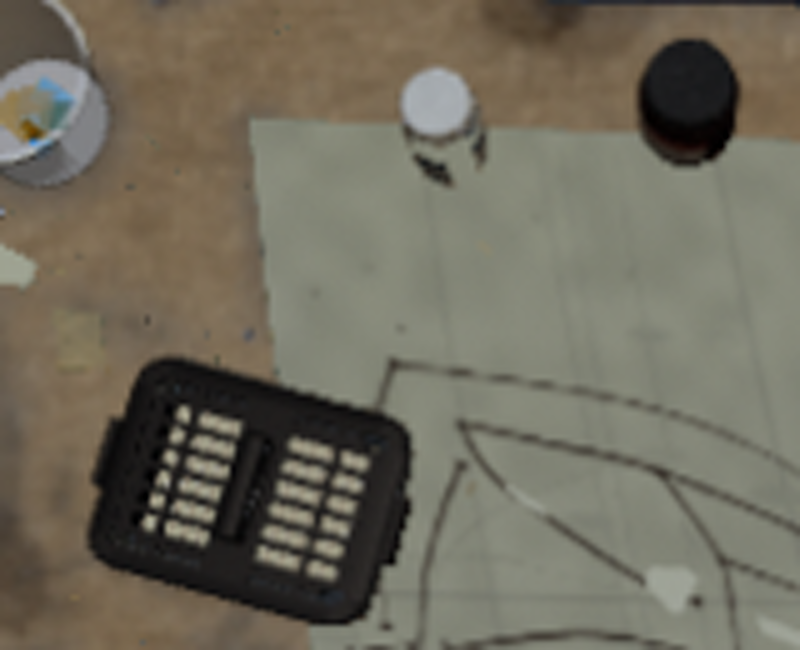

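View pics/s13.png

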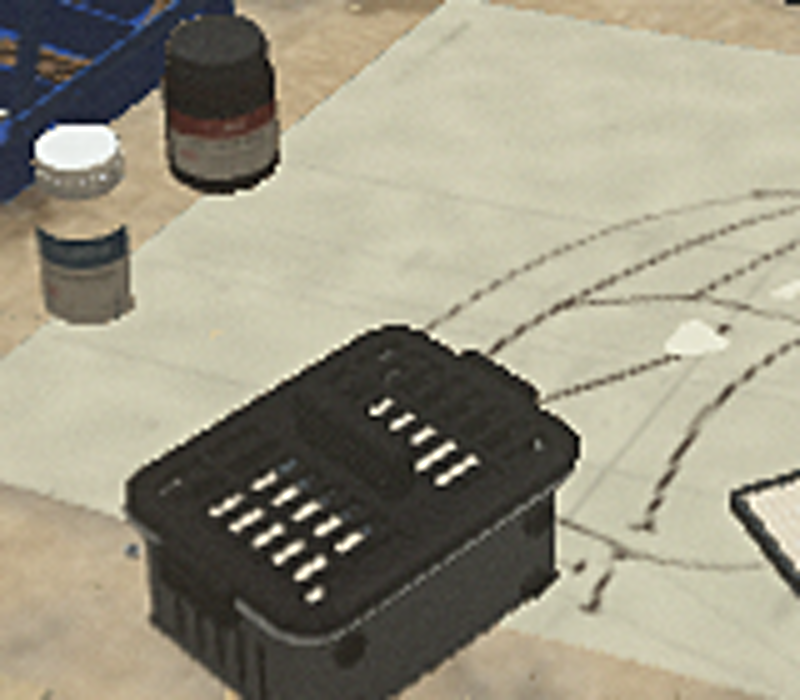

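```bash
python3 - <<'E'
from plant import *
from fit import *
import pickle
S0,_=pickle.load(open("R.pkl","rb"))
S={n:snapshot(n) for n in("top","scene")}
def clips(p,z):
    out=[]
    for sg in(1,-1):
        for zz,col in((.021,(0,255,0)),(.001,(0,0,255))):
            q=np.array([[-.018,.074*sg,zz],[.018,.074*sg,zz],[.018,.080*sg,zz],[-.018,.080*sg,zz]]); out.append((place(q,p,z),col))
    return out+[(place(rr(.112,.148,.021,.012),p,z),(0,255,255))]
a=(.6280,-.2218,np.radians(-16.2)); e=(.5562,.0967,np.radians(-14))
crop(S0["top"],320,160,90,70,8,"a.png",clips(a,0)); crop(S["top"],195,182,90,70,8,"b.png",clips(e,.055))
cv2.imwrite("pics/c1.png",np.hstack([cv2.imread("a.png")[:,:],cv2.imread("b.png")])[:, :, :]) 
A,B=cv2.imread("a.png"),cv2.imread("b.png"); cv2.imwrite("pics/c1.png",cv2.resize(np.hstack([A,B]),(800,311),interpolation=cv2.INTER_AREA))
A0=crop(S0["top"],320,160,90,70,8,"a.png"); crop(S["top"],195,182,90,70,8,"b.png")
A,B=cv2.imread("a.png"),cv2.imread("b.png"); cv2.imwrite("pics/c2.png",cv2.convertScaleAbs(cv2.resize(np.hstack([A,B]),(800,311),interpolation=cv2.INTER_AREA),alpha=2,beta=20))
crop(S0["scene"],300,165,90,60,7,"a.png"); crop(S["scene"],240,220,110,75,7,"b.png")
cv2.imwrite("pics/c3a.png",cv2.convertScaleAbs(cv2.imread("a.png"),alpha=3,beta=20)); cv2.imwrite("pics/c3b.png",cv2.convertScaleAbs(cv2.imread("b.png"),alpha=3,beta=20))
E
```

```text
(no output)
```

View pics/c1.png

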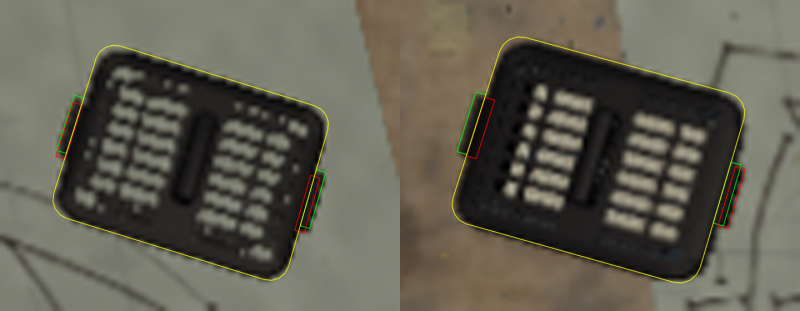

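View pics/c2.png

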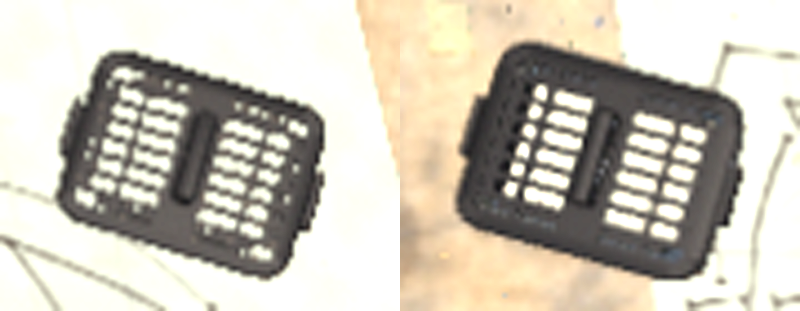

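View pics/c3a.png

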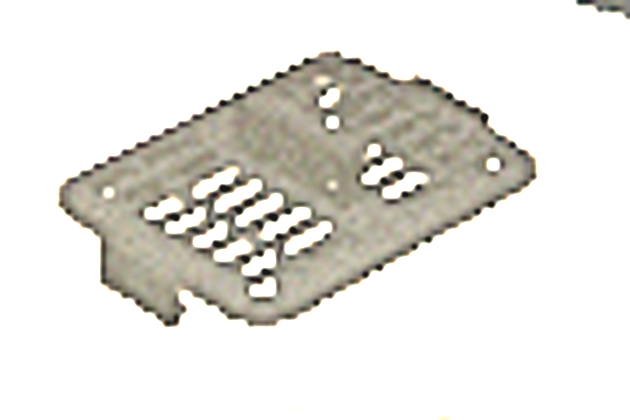

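View pics/c3b.png

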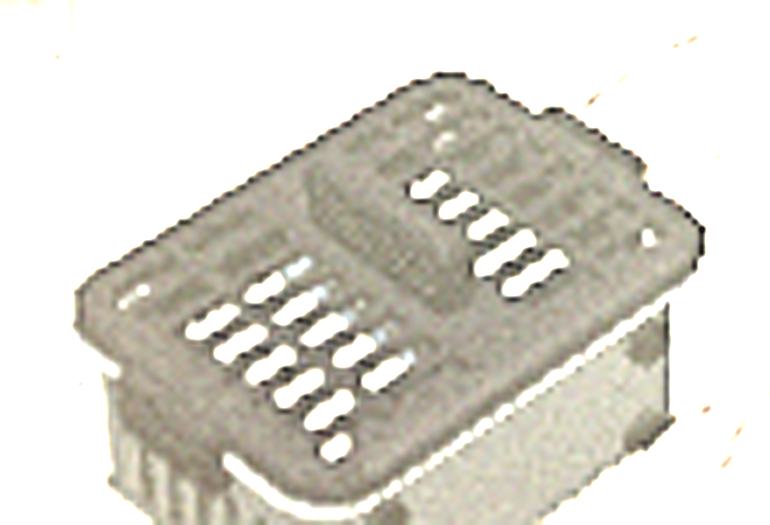

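```bash
python3 -c "
from plant import *
print(close_job()); print(get_obs()['clock'])"
```

```text
the job is handed in; nothing more can be done
None
the job is handed in; nothing more can be done
```

I lowered the larger filter cartridge onto its seat. I then set the grille cover over the mouth, pressed it home, let go, moved the arm away and handed the job in at about 23 s. No verdict was reported.

**Cartridge:** On seating, the measured tool height was 57.8 mm, against 57.7 mm expected. The picture taken after release showed it level in the mouth. The cover now hides it, so I could not look again at the end.

**Cover height:**
- While I still held the bar, the cover stopped hard at 33 N. The tool was at 81.7 mm, against about 82 mm expected for a flush cover.
- I pressed again on the bar top with the fingers shut. It stayed rigid at 34 N, but the tool read 99.1 mm, about 1 mm above the expected 98 mm. That is within the 2 mm allowed, and one end left up would have shown as about 4.5 mm.

**Cover position:**
- The tool position puts the cover centre within 1 mm of the extractor's.
- The camera outlines disagreed. The scene camera put the cover about 3.5 mm off sideways from its own fit of the extractor, still inside the 5 mm limit.
- Both presses also showed a sideways force of 11–15 N, so the cover may sit slightly against one side of the mouth.

**Clips:** The last pictures show an even gap line and both clip arms where resting arms should be. I judged the clip angles from pictures only, without measuring them.

**Bottle and jar:** Both are upright. The position estimates from the same camera differ from the start by at most about 12 mm for the bottle and 5 mm for the jar. I put that down to detection scatter, because the arm never went near them. In the last check the top camera missed the bottle, so its position there comes from the scene camera only.

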